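# Clip down an alloy strip, touch-test it and unclip it

### The arm

A 6-joint arm with a two-finger parallel gripper is mounted at the origin on the work surface. World frame = base frame: x ahead of the robot, y to its left, z up, the work surface at z = 0. Lengths are in m, angles in degrees, forces in N, time in s.
With the tool pointing down it reaches from about 0.3 to 0.775 m from the base axis. Payload 14.6 kg.
Tool frame: the origin (TCP) lies at the very end of the fingers, on their centre line; the grasp point (between the pads) lies 19 mm behind it; z points along the fingers, y is the line along which they close (so a half turn about z gives the same grasp; the last joint's range is limited). The gripper opens to 85 mm and grips with 20 to 120 N. Pads are 22 mm wide; open, the fingers measure 114 mm over their backs; the gripper's body (76 mm by 85 mm) begins 54 mm behind the grasp point. The pads swing forward as they close: fully open they stand 13 mm farther back than shut.
Start: joints at [-3.816, 17.183, 87.147, -0, 75.671, -3.816], TCP at [0.55, -0, 0.231] pointing down, gripper open.
Joint ranges: [-173.82, 173.82], [-45.26, 126.66], [13.44, 144.39], [-59.66, 239.66], [0, 175.72], [-146.38, 146.38]. Speed limits (degrees/s): [127.2, 127.2, 147.25, 180, 180, 180].

### API

Orientations are given as [roll, pitch, yaw] about the fixed x, y, z axes, in that order (R = Rz(yaw) Ry(pitch) Rx(roll)).
In Python, from rig import ctrl gives the robot as it stands. Calls block until the motion is done:
- ctrl.movep(position, orientation): joint-space move of the TCP to a pose.
- ctrl.move_straight(position, attitude=None, max_speed=0.15, max_force=None): straight line of the TCP; attitude=None keeps the orientation; max_speed is the mean speed in m/s. With max_force (N) it stops when the force on the tool has changed by that much, and returns True; else False.
- ctrl.move_j(angles): joint-space move.
- ctrl.move_gripper(opening): finger opening in m; the grip force is fixed at half the most; returns when the fingers have stopped.
- ctrl.pause(seconds).
- ctrl.ik(position, orientation): joint angles nearest the present ones, or None.
- ctrl.get_image(name): name is "scene" or "side" or "wrist"; returns a dict with "img" (400x640x3 uint8, blue, green, red), "intrinsics" (3x3 intrinsics, pixels), "dist" ([k1, k2, p1, p2, k3] as OpenCV has them; the pictures are not rectified), "R" (3x3) and "t" (3): a world point X has camera coordinates R X + t. Camera axes: x right, y down, z forward; pixel columns grow to the right and rows downward; lengths in m; the calibration is good to about 2 mm. A picture is of the moment at which its call begins. There is no depth.
A pose or a line that the arm cannot do raises ctrl.IKError and nothing moves.
- ctrl.hand_in(): hands the job in; it is judged then, once.
Readings, each from a call of its own:
- ctrl.current_t(): time.
- ctrl.current_q(): joint angles.
- ctrl.current_joint_vel(): joint speeds.
- ctrl.current_joint_efforts(): joint torques, N m.
- ctrl.current_tool_pos(): TCP position.
- ctrl.current_eef_rot(): TCP orientation.
- ctrl.current_contact_force(): force on the tool from outside, world axes, zero at the start.
- ctrl.current_ft_torque(): the same for the moment, N m.
- ctrl.current_grip_width(): finger opening in m.
- ctrl.current_gripper_force(): force on a finger pad.
Only numpy, scipy, OpenCV 4.12 (cv2) and the standard library are available. Lean on these libraries where they do the work, as an engineer would, in place of code of your own. Each camera call takes 0.05 s, during which the arm holds its last target. There are 200 camera calls.

### The job

On the sample stage, swing the spring clip round its pivot screw onto the edge of the metal strip until its tail bears firmly but gently against the sprung end stop, and leave it there. Then push the tester's plunger cap down so that its tip presses moderately on the clipped strip, and let it rise. Finally swing the clip well clear of the strip, back alongside it, leaving the strip in its nest and the other things on the bench alone.

Things in the scene. Friction and masses are not known exactly. Their poses are not given: they have to be found in the camera images.
- stage: grey-painted metal sample stage, fixed slab 250 x 230 x 20 mm, placed and turned differently each time. Origin: centre of its underside; x along the strip, z up. The strip lies in a nest with 2.5 mm high lips, centred at stage (0, 15) mm. An aluminium column at stage x = 100 mm carries an arm (top 50 mm above the stage's top) over the strip's +x end
- clip (a joint): swing of the clip about its pivot screw, rad, 0 to 1.6. 0: the arm lies along stage +x beside the strip. Grows anticlockwise from above, towards the strip; the nose meets the strip's edge at about 0.43 and climbs 1.5 mm onto it. Stays where left (friction at the post about 1 N; up to 5 N with the nose on the strip). Well clear of the strip below 0.32
- clip_arm: steel leaf of the clip, 12 mm wide, 2.5 mm thick. Origin on the pivot axis at the leaf's underside, 12 mm above the stage's top; x points along the arm to the nose, a steel ball of 8 mm radius 75 mm from the pivot, which a spring presses on the strip with about 4 N. A tail runs 38 mm the other way
- clip_pivot (a point): the pivot axis of the clip, at the height of the leaf's underside, 12 mm above the stage's top; at stage (-60, -46) mm. The screw's head rises 8.5 mm over this point
- clip_tail (a point): the clip's tail, on the arm 30 mm behind the pivot. It swings against the rubber bumper of the end stop, an aluminium 14 x 14 x 18 mm block on the stage. The block is set differently each time: contact is at a clip value between 0.70 and 1.45, not reported, to be felt. Bumper stiffness: 5.3 N per mm at the post
- clip_post (a point): centre of the upright round steel post on the clip's leaf by which it is swung (pushed, or taken between the fingers): 12 mm diameter, 55 mm from the pivot axis, 14.5 to 46 mm above the stage's top; this point is 29 mm above it. Seating: push 3 N or more here beyond what swinging takes (5 N at the tail), but over 13 N beyond it (25 N at the tail) shifts the stop and spoils the job
- strip: loose brass strip 140 x 50 x 5 mm, 0.3 kg, lying in the nest with 1.5 mm play all round. Origin: centre of its underside, on the stage's top; x along its length
- strip_centre (a point): centre of the brass strip, 2.5 mm above the stage's top
- plunger: the tester's upright plunger in the column's arm: black cap 26 mm diameter, 8 mm thick, on a 10 mm stem, above stage (50, 15) mm. Origin: centre of the cap's underside, 62 mm above the stage's top when up. Rises by itself: 2 N at the start, 0.25 N per mm. After 8 mm (4 N) its sprung tip meets the strip
- cap_top (a point): centre of the cap's top face, 70 mm above the stage's top when up. Push it straight down; once the tip meets the strip the force grows 1.2 N, then 3 N per mm. The tip must press the strip with 4 N or more for a moment (8 N in all on the cap) and never over 17 N (21 N in all); travel ends at 13.5 mm
- bush: steel bush, 28 mm diameter, 18 mm high, loose on the stage, not to be moved; origin at the centre of its underside
- offcut: aluminium offcut 45 x 24 x 12 mm, loose on the stage, not to be moved; origin at the centre of its underside
- shell_a: tapered aluminium shell, 42 mm diameter, 152 mm high, on the bench, not to be moved; origin at the centre of its underside
- shell_b: another such shell, not to be moved; origin at the centre of its underside
- carton: small carton 60 x 150 x 50 mm, on the bench, not to be moved; origin at the centre of its underside
- tape: cardboard roll, 100 mm diameter, 45 mm high, on the bench, not to be moved; origin at the centre of its underside
- driver: screwdriver lying on the bench, not to be moved
- marker_pot: jar, 60 mm diameter, 90 mm high, on the bench, not to be moved; origin at the centre of its underside
Mind the look-alikes: they are no part of the job. Of the things shaped like the strip, the brass one is meant.

How it is judged (in metres and radians):
On the way, in this order (a step that is already met when the one before it is completed fails the run):
1. The clip's nose presses on the strip while its tail bears against the end stop with at least 5 N (contact force between clip_arm and strip above 1.5 N and contact force between clip_arm and stage above 5 N), for 0.2 s.
2. With the clip still holding the strip, the plunger's tip presses on the strip with at least 4 N (contact force between clip_arm and strip above 1.5 N and contact force between plunger and strip above 4 N), for 0.2 s.
3. The plunger is up off the strip and the clip is swung well clear, below 0.32 rad (value of joint clip below 0.32 rad and contact force between each of clip_arm, plunger and strip below 0.1 N), for 0.2 s.
At the end, for the whole second after the job is handed in: The clip is at rest below 0.32 rad, its nose off the strip; the plunger is off the strip; the strip is at rest within 6 mm of where it lay, flat in its nest (all of step 3 and distance of strip_centre from where it was at the start of the episode below 0.006 m and z of strip_centre in the frame of stage below 0.0245 m and linear speed of strip below 0.02 m/s and velocity of joint clip between -0.1 and 0.1 rad/s); the robot touches nothing.
It fails at once if The clip's tail is forced against the end stop with more than 25 N (contact force between clip_arm and stage above 25 N).
It fails at once if The plunger's tip presses on the strip with more than 17 N (contact force between plunger and strip above 17 N).
It fails at once if The strip is knocked out of its nest (distance of strip_centre from where it was at the start of the episode above 0.012 m).
It fails at once if One of the other things on the bench or stage is moved by more than 30 mm (distance of any of bush, offcut, shell_a, shell_b, carton, tape, driver, marker_pot from where it was at the start of the episode above 0.03 m).
It also fails if it takes over 64 s, if anything falls off the work surface, if the arm or the gripper's body presses on something with over 40 N, if the wrist force passes 120 N, or if a joint passes its speed limit or range.

## Working session

There is one attempt and no reset: what is moved stays moved. The work goes in short steps, each a Python script; the robot and the scene stay as the last script left them, time stands still between calls to the robot, and variables do not carry over. Pictures are saved under pics/ and viewed, at most 10 in all, crops included, and the job is handed in when it is done.

```bash
ls; mkdir -p pics; python3 - <<'E'
from rig import ctrl
import cv2, numpy as np, pickle
d={n:ctrl.get_image(n) for n in("scene","side","wrist")}
pickle.dump(d,open("d0.pkl","wb"))
for n in d:
    cv2.imwrite(f"pics/{n}0.png",d[n]["img"]); print(n,(-d[n]["R"].T@d[n]["t"]).round(3),d[n]["R"][2].round(2),d[n]["dist"])
E
```

```text
pics
scene [1.161 0.015 1.009] [-0.57 -0.02 -0.82] [-0.07549307  0.          0.          0.          0.        ]
side [-0.051 -0.922  0.872] [ 0.43  0.69 -0.59] [-0.05402282  0.          0.          0.          0.        ]
wrist [0.549 0.069 0.373] [-0.   -0.27 -0.96] [-0.05196775  0.          0.          0.          0.        ]
```

View pics/scene0.png

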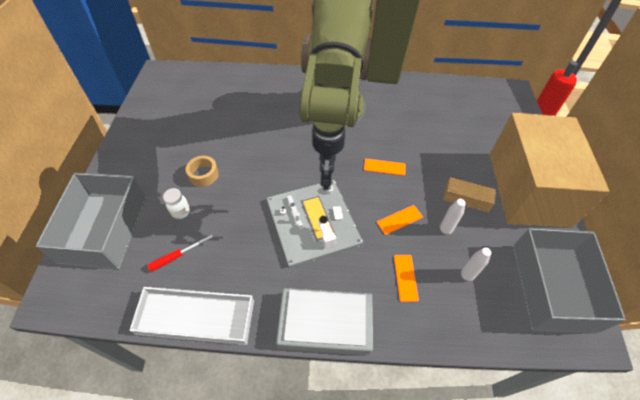

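View pics/side0.png

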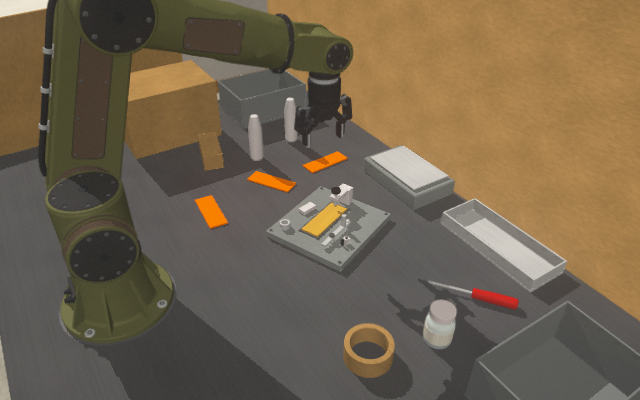

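View pics/wrist0.png

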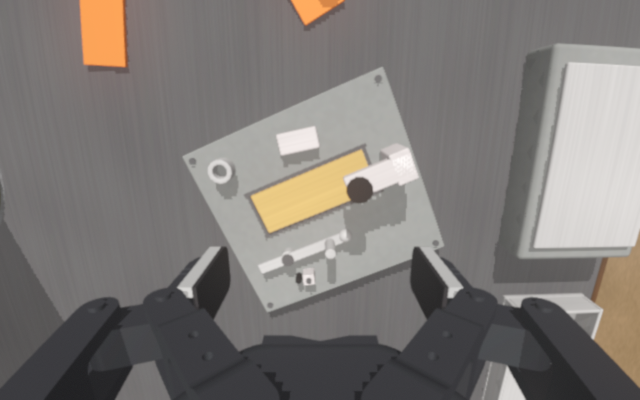

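```bash
cat >h.py <<'E'
import numpy as np, cv2
def ray(c,uv,z):
    n=cv2.undistortPoints(np.array(uv,float).reshape(-1,1,2),c["intrinsics"],np.array(c["dist"]))[:,0]
    d=np.c_[n,np.ones(len(n))]@c["R"]; o=-c["R"].T@c["t"]
    return o+d*((z-o[2])/d[:,2])[:,None]
def proj(c,X):
    return cv2.projectPoints(np.array(X,float).reshape(-1,1,3),cv2.Rodrigues(c["R"])[0],c["t"],c["intrinsics"],np.array(c["dist"]))[0][:,0]
def fit(P,Q):  # Q = R P + t, planar
    P=np.array(P,float);Q=np.array(Q)[:,:2];p=P-P.mean(0);q=Q-Q.mean(0)
    a=np.arctan2((p[:,0]*q[:,1]-p[:,1]*q[:,0]).sum(),(p*q).sum())
    R=np.array([[np.cos(a),-np.sin(a)],[np.sin(a),np.cos(a)]]);t=Q.mean(0)-R@P.mean(0)
    return a,t,Q-(P@R.T+t)
def S(a,t,x,y,h): # stage mm (h above stage top) -> world
    return np.array([t[0]+(x*np.cos(a)-y*np.sin(a))/1e3,t[1]+(x*np.sin(a)+y*np.cos(a))/1e3,.02+h/1e3])
E
python3 - <<'E'
import pickle,cv2,numpy as np
from h import *
d=pickle.load(open("d0.pkl","rb"));c=d["wrist"]
print(c["intrinsics"],c["R"].round(2))
uv=np.array([(184,156),(383,68),(443,243),(270,311)],np.float32)
g=cv2.cvtColor(c["img"],cv2.COLOR_BGR2GRAY)
uv=cv2.cornerSubPix(g,uv.reshape(-1,1,2),(6,6),(-1,-1),(3,50,.01))[:,0];print(uv)
a,t,r=fit([(-125,115),(125,115),(125,-115),(-125,-115)],ray(c,uv,.02))
print(np.degrees(a),t,r*1e3)
pickle.dump((a,t),open("st.pkl","wb"))
big=cv2.resize(c["img"][50:330,150:470],None,fx=2.5,fy=2.5,interpolation=cv2.INTER_CUBIC)
def dot(X,col):
    u,v=proj(c,X)[0];cv2.circle(big,(int((u+.5-150)*2.5),int((v+.5-50)*2.5)),3,col,-1)
for w,col in((0,(0,0,255)),(.1,(255,0,0)),(.2,(0,255,0))):
    cx,sy=np.cos(w),np.sin(w)
    dot(S(a,t,-60+55*cx,-46+55*sy,46),col);dot(S(a,t,-60+75*cx,-46+75*sy,10),col);dot(S(a,t,-60-38*cx,-46-38*sy,14.5),col)
dot(S(a,t,-60,-46,20.5),(0,0,255));dot(S(a,t,50,15,70),(0,0,255));dot(S(a,t,0,15,5),(0,0,255))
cv2.imwrite("pics/ov.png",big)
E
```

```text
[[307.2083211    0.         319.79819265]
 [  0.         307.2083211  197.91916585]
 [  0.           0.           1.        ]] [[ 1.    0.   -0.  ]
 [ 0.   -0.96  0.27]
 [-0.   -0.27 -0.96]]
[[181.91295 156.13356]
 [381.9711   65.94846]
 [443.      243.     ]
 [268.0484  311.5834 ]]
23.45482211930627 [ 0.54642082 -0.03639741] [[ 160286.14510761  -55689.32490894]
 [ -68829.80111201 -155098.44628589]
 [-160287.46870534   55690.87688732]
 [  68831.12470975  155096.89430751]]
```

View pics/ov.png

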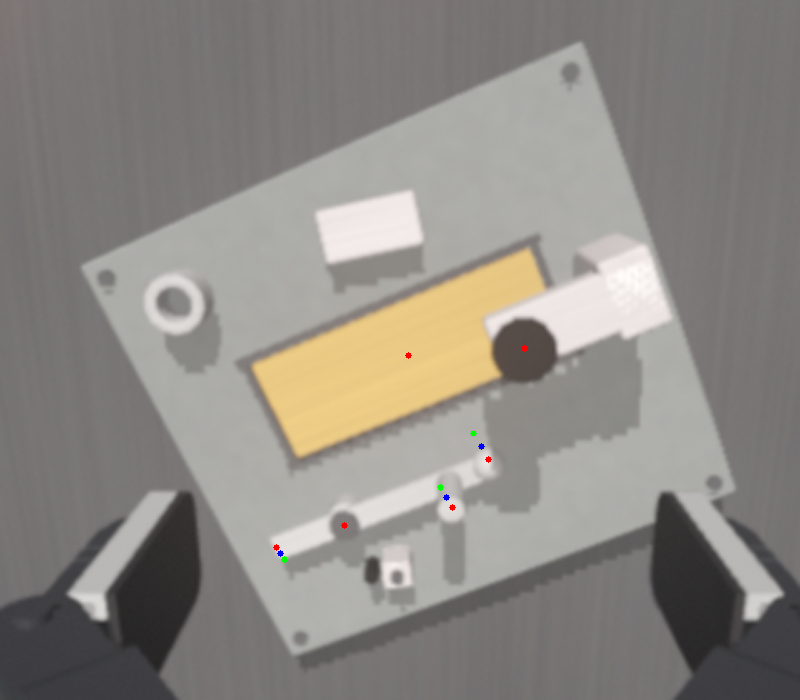

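```bash
cat >>h.py <<'E'
import pickle
def pose(w,h=20,r=55):
    a,t=pickle.load(open("st.pkl","rb"))
    return S(a,t,-60+r*np.cos(w),-46+r*np.sin(w),h), [180,0,np.degrees(a+w)]
def tang(w):
    a,_=pickle.load(open("st.pkl","rb")); return np.array([-np.sin(a+w),np.cos(a+w),0])
def wnow(p):
    a,t=pickle.load(open("st.pkl","rb")); o=S(a,t,-60,-46,0); return np.arctan2(p[1]-o[1],p[0]-o[0])-a
E
python3 - <<'E'
from rig import ctrl
from h import *
print(ctrl.current_t(),ctrl.current_eef_rot())
ctrl.move_gripper(.036)
p,o=pose(0,60); ctrl.movep(p,o)
print(ctrl.current_t(),ctrl.current_q(),ctrl.current_grip_width())
print([np.round(ctrl.current_contact_force(),2) for _ in range(2)])
hit=ctrl.move_straight(pose(0)[0],max_speed=.06,max_force=5)
print("hit",hit,ctrl.current_tool_pos(),ctrl.current_contact_force())
if not hit:
    cv2.imwrite("pics/w1.png",ctrl.get_image("wrist")["img"])
    ctrl.move_gripper(.017); print(ctrl.current_grip_width(),ctrl.current_contact_force())
print(ctrl.current_t(),[ctrl.ik(*pose(w)) is not None for w in(.3,.7,1.1,1.5)])
E
```

```text
0.15 [-1.79952831e+02 -2.60940062e-03  8.99987226e+01]
1.6417 [-1.18712914e+01  2.87317064e+01  9.26062755e+01  3.51214308e-03
  5.86054605e+01  5.45385058e+01] 0.036085693947241426
[array([0.35, 0.16, 0.27]), array([0.35, 0.16, 0.27])]
hit False [ 0.56029902 -0.08062597  0.04021102] [0.01199646 0.604705   0.58267664]
0.016926295040523915 [-0.14285579  0.06217656  0.44442498]
2.8333 [True, True, True, True]
```

View pics/w1.png

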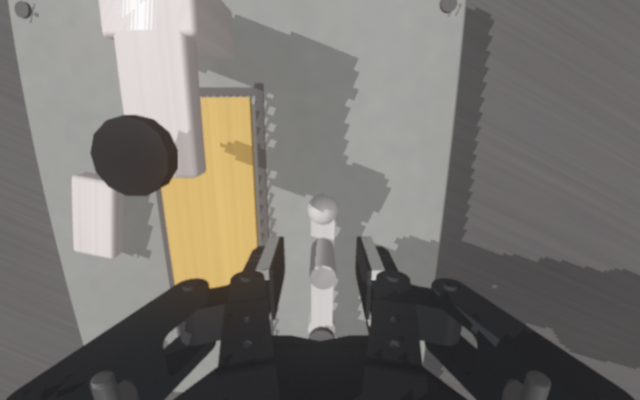

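```bash
python3 - <<'E'
from rig import ctrl
from h import *
f0=np.array(ctrl.current_contact_force())
ft=lambda w:-(np.array(ctrl.current_contact_force())-f0)@tang(w)
for w in (.14,.28,.4,.5,.6,.7):
    ctrl.move_straight(*pose(w),max_speed=.05); print(w,round(ft(w),2),end=" | ")
w=.7;print()
while w<1.5:
    w+=.1
    hit=ctrl.move_straight(*pose(w),max_speed=.015,max_force=7)
    wn=wnow(ctrl.current_tool_pos());print(hit,round(wn,3),round(ft(wn),2))
    if hit: break
ctrl.pause(.3);print(ft(wn),ctrl.current_contact_force(),wnow(ctrl.current_tool_pos()),ctrl.current_t())
E
```

```text
0.14 -0.39 | 0.28 0.45 | 0.4 -0.99 | 0.5 0.81 | 0.6 0.58 | 0.7 0.51 | 
False 0.795 3.03
False 0.9 2.0
False 0.998 2.74
False 1.099 3.05
False 1.2 2.31
False 1.299 4.18
True 1.374 3.74
4.717679613745078 [ 4.32175328  1.73801115 -0.41681573] 1.3734821416217935 8.2667
```

```bash
python3 - <<'E'
from rig import ctrl
from h import *
f0=np.array([-.14,.06,.44])
def ft(w):
    v=[]
    for _ in range(8): v.append(-(np.array(ctrl.current_contact_force())-f0)@tang(w)); ctrl.pause(.03)
    return np.mean(v),np.std(v)
w=wnow(ctrl.current_tool_pos()); print(w,ft(w))
for k in range(9):
    w+=.007
    ctrl.move_straight(*pose(w),max_speed=.01); f=ft(w); print(round(w,4),round(wnow(ctrl.current_tool_pos()),4),np.round(f,2))
    if f[0]>9: break
print(ctrl.current_t())
E
```

```text
1.3734821416217935 (np.float64(4.3136211228394865), np.float64(0.42523314483449925))
1.3805 1.3756 [5.44 0.55]
1.3875 1.378 [7.34 0.46]
1.3945 1.3815 [8.88 0.45]
1.4015 1.3868 [9.5  0.62]
10.6
```

```bash
python3 - <<'E'
from rig import ctrl
from h import *
a,t=pickle.load(open("st.pkl","rb"))
ctrl.pause(.3)
ctrl.move_straight(*pose(1.342),max_speed=.03); print(ctrl.current_contact_force())
ctrl.move_gripper(.03); o=pose(1.342)[1]
ctrl.move_straight(pose(1.342,110)[0],max_speed=.1); ctrl.move_gripper(0)
o=[180,0,np.degrees(a)+45]
ctrl.movep(S(a,t,50,15,90),o); ctrl.pause(.3)
cv2.imwrite("pics/s2.png",cv2.resize(ctrl.get_image("wrist")["img"],(640,400)))
f0=np.mean([ctrl.current_contact_force() for _ in range(4)],0)
def fz():
    v=[]
    for _ in range(8): v.append((np.array(ctrl.current_contact_force())-f0)[2]); ctrl.pause(.03)
    return np.mean(v)
ctrl.move_straight(S(a,t,50,15,71),max_speed=.05); print("71",fz())
h=66
while h>54:
    hit=ctrl.move_straight(S(a,t,50,15,h),max_speed=.015,max_force=9); f=fz(); z=(ctrl.current_tool_pos()[2]-.02)*1e3
    print(h,round(z,2),round(f,2),hit)
    if f>12 or z<58.8: break
    h-=2 if f<4.5 and h>62 else .6
ctrl.pause(.3);print(fz(),ctrl.current_t())
E
```

```text
[ 2.57795451 -0.60474418 -0.2748219 ]
71 0.7388053882769812
66 66.13 2.67 False
64 64.04 3.55 False
62 62.03 3.95 False
61.4 61.55 5.73 False
60.8 61.04 7.45 False
60.199999999999996 60.57 8.38 False
59.599999999999994 60.11 9.43 False
58.99999999999999 59.64 11.17 False
58.39999999999999 59.14 12.27 False
12.359059359781874 20.2333
```

View pics/s2.png

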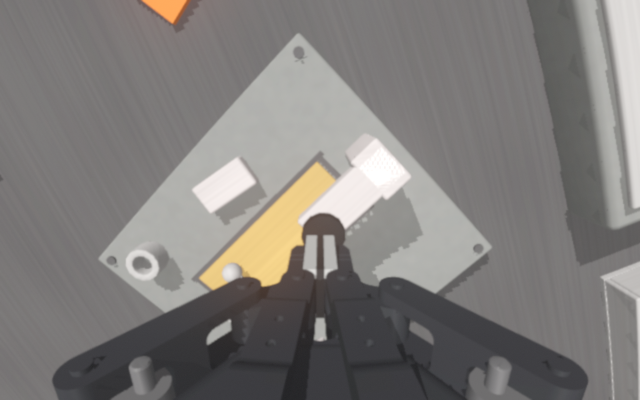

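```bash
python3 - <<'E'
from rig import ctrl
from h import *
a,t=pickle.load(open("st.pkl","rb"))
ctrl.move_straight(S(a,t,50,15,110),max_speed=.06)
ctrl.move_gripper(.034)
p,o=pose(1.325,70); ctrl.movep(*pose(1.325,110)); ctrl.move_straight(p,max_speed=.1)
hit=ctrl.move_straight(pose(1.325)[0],max_speed=.05,max_force=6); print("hit",hit,ctrl.current_tool_pos())
assert not hit
ctrl.move_gripper(.017); print(ctrl.current_grip_width(),ctrl.current_contact_force())
for w in (1.2,1.05,.9,.75,.6,.48,.38,.28,.18,.08):
    ctrl.move_straight(*pose(w),max_speed=.04); print(w,round(ctrl.current_contact_force()@tang(w),2),end=" | ")
ctrl.move_straight(*pose(.12),max_speed=.02); ctrl.move_gripper(.034)
ctrl.move_straight(pose(.12,120)[0],max_speed=.1); ctrl.pause(.3)
ctrl.movep(pose(.12,200)[0],[180,0,90]);ctrl.pause(.3)
cv2.imwrite("pics/e.png",ctrl.get_image("wrist")["img"]);print(ctrl.current_t())
E
```

```text
hit False [ 0.50093155 -0.04825041  0.04030537]
0.016920358640942313 [0.9702023  0.41155753 0.41425083]
1.2 0.34 | 1.05 -0.22 | 0.9 -0.47 | 0.75 -0.77 | 0.6 0.39 | 0.48 0.31 | 0.38 -0.06 | 0.28 -0.2 | 0.18 0.38 | 0.08 -0.25 | 30.8833
```

View pics/e.png

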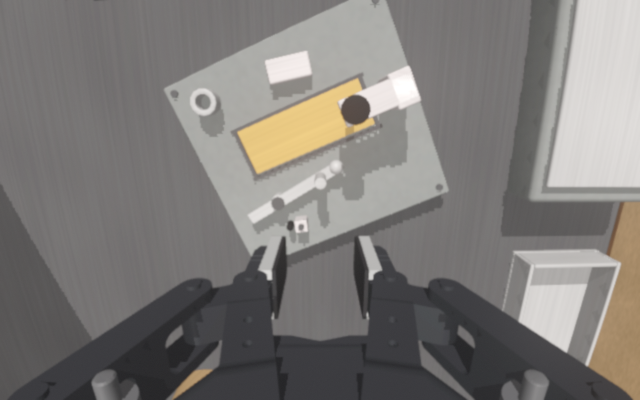

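```bash
python3 -c "
from rig import ctrl
print(ctrl.hand_in())"
```

```text
the job is handed in; nothing more can be done
None
```

I handed the job in at about 31 s. The clip was seated against the end stop (about 9.5 N at the post, though the tail force itself can't be read), the cap was pressed to about 12 N and let rise, and the clip was swung back to about 0.12 rad. In the last picture the strip was in its nest and the bush and offcut looked undisturbed; the hand-in gave no verdict.

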